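# Set the gap of the nursery's seed mill and lock it

### The arm

A 7-joint arm with a two-finger parallel gripper is mounted at the origin on the work surface. World frame = base frame: x ahead of the robot, y to its left, z up, the work surface at z = 0. Lengths are in m, angles in rad, forces in N, time in s.
With the tool pointing down it reaches from about 0.35 to 0.9 m from the base axis. Payload 7.2 kg.
Tool frame: the origin (TCP) lies at the very end of the fingers, on their centre line; the grasp point (between the pads) lies 19 mm behind it; z points along the fingers, y is the direction in which the jaws open and shut (so a half turn about z gives the same grasp; the last joint's range is limited). The gripper opens to 85 mm and grips with 20 to 120 N. Pads are 22 mm wide; open, the fingers measure 114 mm over their backs; the gripper's body (76 mm by 85 mm) begins 54 mm behind the grasp point. The pads swing forward as they close: fully open they stand 13 mm farther back than shut.
Start: joints at [-1.4, 0.411, -0.013, 1.596, 0.006, 1.134, -0.082], TCP at [0.148, 0.607, 0.231] pointing down, gripper open.
Joint ranges: [-2.95, 2.95], [-0.29, 1.99], [-1.47, 1.44], [0.14, 2.54], [-1.03, 4.17], [0.13, 1.85], [-2.86, 2.86]. Speed limits (rad/s): [2.39, 2.39, 3.01, 3.01, 3.14, 3.14, 3.14].

### API

Orientations are given as a 3x3 rotation matrix whose columns are the frame's x, y, z axes.
In Python, from station import * gives the robot as it stands. The module is installed in compiled form; this text tells all that it offers.
- The arm moves only by the tool carry_out, never from a script. Its argument "rows" is a list of rows, each a list of 4 numbers: the shift along the tool's x, y, z in m, then the turn about the tool's z in degrees. A call has 1 to 20 rows; each row is the pose to reach, as a shift and turn from the pose measured when the call began, along the tool's axes at that moment; what a row does not reach only later rows make up. A row lasts 1/12 s, in which the tool goes at most 41.7 mm and 7.16 degrees, less where a joint would pass 70% of its speed; a pose out of reach is approached as far as the arm can. A call with a gripper value outside its range is refused whole. "claw" is the finger opening in m, from 0 to 0.0854, set as the call begins (left out, the last holds). The fingers move at their own pace and stop on an object; "newtons" is the grip in N (left out, the last holds). Time passes only in rows, so rows that repeat a pose let the fingers close. It gives the time, the measured TCP pose, the force and the opening at its end, in the units of the state.
- read_state(): the state, without advancing time (a new reading comes with each control period).
- get_image(name): name is "scene" or "side" or "wrist"; returns (picture, depth): 384x512x3 uint8, red, green, blue; 384x512 float32, m along the optical axis (not along the pixel's ray), 0 where there is no reading.
- camera_info(name): a dict with "camera_matrix" (3x3 intrinsics, pixels), "extrinsics" (4x4, takes a point from camera to world coordinates); the wrist camera has in their place "mount" (4x4, takes a point from camera to tool coordinates, whose origin is the TCP and whose axes are the flange's). Camera axes: x right, y up, looking along -z (the intrinsics and any distortion apply to the point x, -y, -z); pixel columns grow to the right and rows downward; lengths in m; the calibration is good to about 2 mm. A picture is of the moment at which its call begins: read the wrist's pose just before it. camera_info takes no time and is no camera call.
- hand_in(): hands the job in, once; it reports no verdict.
The state is a dict: "time_s": time; "q": joint angles; "joint_vel": joint speeds; "joint_torque": joint torques, N m; "ee_pos": TCP position; "ee_rot": TCP orientation; "contact_force": force on the tool from outside, world axes, zero at the start; "torque": the same for the moment, N m; "width": finger opening in m.
Only numpy, scipy, OpenCV 4.12 (cv2) and the standard library are available. Lean on these libraries where they do the work, as an engineer would, in place of code of your own. Each camera call takes 0.05 s, during which the arm holds its last target. There are 200 camera calls.

### The job

Set the seed mill: by its peg, turn the adjusting ring clockwise (seen from above) until you feel the burrs touch, gently, without forcing them together; then back it off anticlockwise by three clicks (an eighth of a turn). Then swing the lock lever fully inward, towards the ring, to lock the setting, let go, and leave the other things on the bench undisturbed.

Things in the scene. Friction and masses are not known exactly. Their poses are not given: they have to be found in the camera images.
- mill: Seed mill bolted to the bench: upright grey round housing, 100 mm across, on a 170 mm foot, with an adjusting ring round its top and a dark motor box (110 x 90 mm, top at 107 mm) on its +x side; lock lever on its +y side. Origin: on the bench, under the ring's axis; z up. The burrs are inside, unseen and not measured; where they touch differs each time.
- axis (a point): Centre of the top of the mill's aluminium adjusting ring (110 mm across, 20 mm high, its top 149 mm above the bench). The ring's axis is upright. A small steel hopper (72 mm across, top 192 mm above the bench) stands in the middle of the ring and does not turn. Axes as the mill's.
- peg (a point): Centre of the grip of the ring's black upright peg: round, 16 mm across, 178 mm above the bench, 75 mm from the ring's axis. Peg top at 196 mm; the arm it stands on has its top at 145 mm. It goes round with the ring on a level circle. Pinch it lightly from above (10 N) and turn the fingers with it: a hard grip or fixed fingers add several N of rubbing.
- ring (a joint): Ring angle, rad: grows anticlockwise from above (opening), falls clockwise (closing). The peg's bearing in the mill's frame is pi - 0.95 + this value. Clicks are 0.262 rad (15 degrees) apart. The burrs touch at an unknown value between -0.03 and 0.5, 0.03 rad past a notch (notch zero). It starts 2.5 to 7 clicks open.
- ring_arm (a point): Feel of the ring, all at the peg: 0.5 N turns it, 2 to 4 N passes a click; it is free within 0.05 rad of a notch. Touching burrs act as a stiff spring: 8 N is a sure touch, reached about 0.04 rad after first touch; over 24 N (about 0.1 rad) they are forced. This point: middle of the arm that carries the peg, 68 mm from the axis, 140 mm above the bench.
- lock (a joint): Lock lever angle, rad: 0 leaning outward (unlocked, the start), 1.2 fully inward (locked, at its stop). It stays where it is left; about 1 N at its ball moves it.
- lock_ball (a point): Centre of the black ball, 20 mm across, at the tip of the 55 mm lock lever. The lever's level hinge runs along the mill's x, 110 mm out from the ring's axis along +y, 140 mm above the bench. Ball unlocked: 141 mm out, 185 mm above the bench; locked: 79 mm out, same height (195 mm at mid-swing). Push it inward from outside with closed fingers.
- jar: Bystander: glass jar with metal lid, 66 mm across, 100 mm high, on the -y side of the mill; origin under its centre.
- pot: Bystander: terracotta pot, 84 mm across, 80 mm high, beyond the lock lever; origin under its centre.
- black_pot: Bystander: black plastic pot, 100 mm across, 90 mm high; origin under its centre.
- tin: Bystander: steel tin, 72 mm across, 110 mm high; origin under its centre.
- dibber: Bystander: wooden-handled steel dibber, 210 mm long, lying along its x axis; origin on the bench under its middle.
- trowel: Bystander: hand trowel, 300 mm long, lying along its x axis; origin on the bench under its middle.

How it is judged:
On the way, in this order (a step that is already met when the one before it is completed fails the run):
1. the ring is turned clockwise until the burrs bear on each other (more than 4 N between them, about 2 N at the peg) (contact force between burr_ring and burr_fixed above 4 N), for 0.06 s.
2. the ring is backed off by three clicks from notch zero, to within half a click, with the lock still open (distance between burr_ring and burr_fixed between 0.0452 and 0.0528 m and value of joint lock below 0.5 rad), for 0.2 s.
3. the lock lever is swung fully inward (joint above 1.0 rad) (value of joint lock above 1 rad), for 0.2 s.
At the end, for the whole second after the job is handed in: The ring rests three clicks (0.785 rad, within 0.12 rad) anticlockwise of notch zero, where the burrs all but touch, and the lock lever is fully in (joint above 1.0 rad) (distance between burr_ring and burr_fixed between 0.0452 and 0.0528 m and value of joint lock above 1 rad and velocity of joint ring between -0.05 and 0.05 rad/s).
It fails at once if the burrs are forced together (more than 46 N between them, about 24 N at the peg) (contact force between burr_ring and burr_fixed above 46 N).
It fails at once if a bystander is moved by more than 30 mm (distance of any of jar, pot, black_pot, tin, dibber, trowel from where it was at the start of the episode above 0.03 m).
It also fails if it takes over 61 s, if anything falls off the work surface, if the arm or the gripper's body presses on something with over 40 N, if the wrist force passes 120 N, or if a joint passes its speed limit or range.

## Working session

There is one attempt and no reset: what is moved stays moved. The work goes in short steps, Python scripts to look and compute and a tool call to move; the robot and the scene stay as the last step left them, time stands still between calls to the robot, and variables do not carry over. Pictures are saved under pics/ and viewed, on a budget of 10 in all, crops included, one or two more only if the job needs it, and the job is handed in when it is done.

Besides the shell and the picture viewer there is one more tool, called after "Emit:" by a JSON object that holds its "api" and its "payload", one argument or row to a line. carry_out: Moves the arm, as the interface text tells. Its arguments: {"type":"object","properties":{"rows":{"type":"array"},"claw":{"type":"number"},"newtons":{"type":"number"}},"required":["rows"]}

```bash
mkdir -p pics; ls; python3 - <<'E'
from station import *
import cv2, numpy as np
s=read_state(); print({k:np.round(v,3).tolist() for k,v in s.items()})
for n in ("scene","side"):
    p,d=get_image(n); c=camera_info(n)
    cv2.imwrite(f"pics/{n}0.png",p[...,::-1]); np.savez(f"{n}0.npz",p=p,d=d,K=c["camera_matrix"],E=c["extrinsics"])
    print(n,np.round(c["camera_matrix"],1).tolist(),np.round(c["extrinsics"],3).tolist(),[k for k in c])
print(camera_info("wrist"))
E
```

```text
pics
{'time_s': 0.0, 'q': [-1.4, 0.412, -0.013, 1.597, 0.006, 1.134, -0.082], 'joint_vel': [0.0, -0.002, 0.001, 0.001, 0.002, -0.0, -0.0], 'joint_torque': [0.0, -60.063, 0.682, -29.942, 0.014, 0.01, -0.0], 'ee_pos': [0.148, 0.607, 0.23], 'ee_rot': [[-0.972, 0.237, -0.0], [0.237, 0.972, -0.002], [-0.0, -0.002, -1.0]], 'contact_force': [-0.799, 0.086, 0.454], 'torque': [0.029, -0.015, -0.01], 'width': 0.085}
scene [[404.6, 0.0, 259.1], [0.0, 404.6, 181.2], [0.0, 0.0, 1.0]] [[-0.223, -0.54, 0.812, 1.518], [0.975, -0.142, 0.173, 0.261], [0.022, 0.83, 0.558, 0.837], [0.0, 0.0, 0.0, 1.0]] ['camera_matrix', 'extrinsics']
side [[358.5, 0.0, 251.5], [0.0, 358.5, 186.7], [0.0, 0.0, 1.0]] [[0.898, 0.327, -0.294, 0.193], [-0.439, 0.683, -0.583, -0.548], [0.01, 0.653, 0.757, 0.919], [0.0, 0.0, 0.0, 1.0]] ['camera_matrix', 'extrinsics']
{'camera_matrix': array([[297.54687492,   0.        , 254.79503981],
       [  0.        , 297.54687492, 187.09545349],
       [  0.        ,   0.        ,   1.        ]]), 'mount': array([[ 1.37402811e-03,  9.55493316e-01,  2.95009551e-01,
         7.56770886e-02],
       [ 9.99999055e-01, -1.32558189e-03, -3.64198978e-04,
        -5.87596117e-04],
       [ 4.30696295e-05,  2.95009773e-01, -9.55494234e-01,
        -1.41983289e-01],
       [ 0.00000000e+00,  0.00000000e+00,  0.00000000e+00,
         1.00000000e+00]])}
```

View pics/scene0.png

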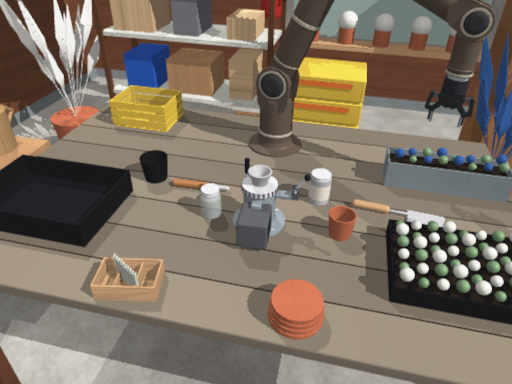

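View pics/side0.png

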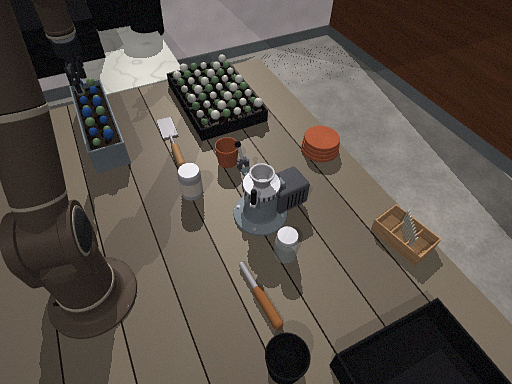

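The scene view shows the mill near (260,195), its motor box at (255,225), the peg at (248,165) and the lever ball near (308,178). In the side view the hopper is at (262,175), the peg at (253,198), the ball at (238,145), the pot at (228,152) and the tin at (190,180).

```bash
cat > h.py <<'E'
import numpy as np, cv2
def cloud(n):
    f=np.load(f"{n}0.npz"); K,E,d=f["K"],f["E"],f["d"].astype(float)
    v,u=np.mgrid[:384,:512]
    P=np.stack([(u-K[0,2])/K[0,0]*d,-(v-K[1,2])/K[1,1]*d,-d],-1)@E[:3,:3].T+E[:3,3]
    P[d<=0]=np.nan
    return P,f["p"].astype(int)
def circ(xy):
    A=np.c_[2*xy,np.ones(len(xy))]; s=np.linalg.lstsq(A,(xy**2).sum(1),rcond=None)[0]
    return s[:2],np.sqrt(s[2]+s[:2]@s[:2])
E
python3 - <<'E'
from h import *
seeds={"scene":dict(mill=(260,190),ball=(308,178)),"side":dict(mill=(262,180),ball=(238,145))}
for n in ("scene","side"):
    P,p=cloud(n); s=p.sum(2)
    print(n,"hopper px",P[175 if n=="scene" else 172,260].round(3))
    c0=P[190,260] if n=="scene" else P[190,262]
    near=np.hypot(P[...,0]-c0[0],P[...,1]-c0[1])<0.2
    for nm,lo,hi in (("hopper",.187,.197),("ringtop",.1455,.1525),("motor",.103,.111)):
        m=near&(P[...,2]>lo)&(P[...,2]<hi)
        xy=P[m][:,:2]; print(nm,m.sum(),np.median(xy,0).round(3),xy.min(0).round(3),xy.max(0).round(3))
    dk=near&(s<110)&(P[...,2]>.15)&(P[...,2]<.21)
    k,l,st,ce=cv2.connectedComponentsWithStats(dk.astype(np.uint8))
    for i in range(1,k):
        if st[i,4]>5: q=P[l==i]; print("dark",st[i].tolist(),np.median(q,0).round(3),q.min(0).round(3),q.max(0).round(3))
    crop=cv2.imread(f"pics/{n}0.png")
    y,x=(150,215) if n=="scene" else (130,170)
    cv2.imwrite(f"pics/{n}crop.png",cv2.resize(crop[y:y+100,x:x+150],None,fx=5,fy=5,interpolation=cv2.INTER_CUBIC))
E
python3 - <<'E'
import cv2,numpy as np
a=cv2.imread("pics/scenecrop.png");b=cv2.imread("pics/sidecrop.png")
cv2.imwrite("pics/both.png",cv2.resize(np.vstack([a,b]),(450,600)))
E
```

```text
scene hopper px [0.508 0.048 0.165]
hopper 167 [0.517 0.051] [ 0.467 -0.008] [0.562 0.199]
ringtop 409 [0.543 0.061] [ 0.475 -0.007] [0.583 0.171]
motor 666 [0.626 0.062] [0.503 0.009] [0.678 0.172]
dark [245, 159, 4, 14, 45] [ 0.479 -0.003  0.18 ] [ 0.471 -0.008  0.152] [0.484 0.003 0.196]
dark [305, 175, 5, 5, 15] [0.521 0.189 0.188] [0.513 0.185 0.184] [0.526 0.197 0.193]
side hopper px [0.529 0.066 0.174]
hopper 236 [0.516 0.051] [ 0.465 -0.013] [0.561 0.197]
ringtop 514 [0.512 0.03 ] [ 0.465 -0.015] [0.582 0.165]
motor 577 [0.627 0.041] [ 0.47  -0.134] [0.674 0.154]
dark [235, 141, 6, 6, 28] [0.512 0.184 0.19 ] [0.505 0.178 0.18 ] [0.522 0.194 0.195]
dark [251, 190, 6, 15, 65] [ 0.469 -0.01   0.177] [ 0.464 -0.014  0.151] [ 0.479 -0.002  0.197]
```

View pics/both.png

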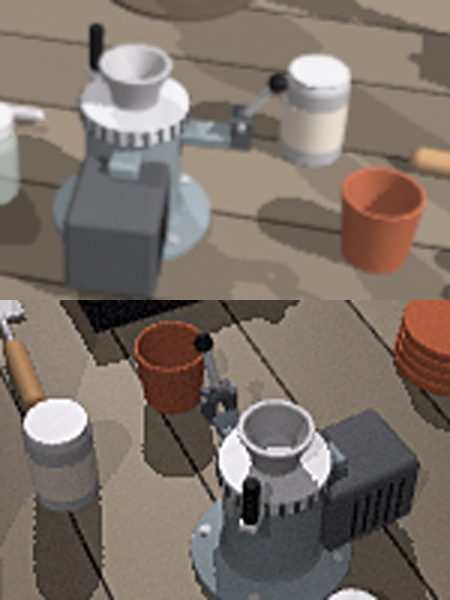

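Pictures so far: 3. The crop shows the black peg at upper left of the ring in the scene view, and the lever leaning outward with its ball clear of the tin and pot. Next I refine the axis and yaw, then compute the first move.

```bash
cat >> h.py <<'E'
def mv(s,target,yaw):
    "rows numbers (tool shift, turn deg) to world TCP target with jaw(y axis) bearing yaw deg"
    R=np.array(s["ee_rot"]); d=R.T@(np.array(target)-s["ee_pos"])
    y=np.degrees(np.arctan2(R[1,1],R[0,1])); t=-(yaw-y); t=(t+180)%360-180
    return d.round(4),round(t,2)
E
python3 - <<'E'
from h import *
from station import *
from scipy.optimize import least_squares
peg=np.array([.474,-.0065]); ball=np.array([.5165,.1875]); cs=[]
for n in ("scene","side"):
    P,p=cloud(n); q=P[(p.sum(2)>200)&(P[...,2]>.170)&(P[...,2]<.198)&(abs(P[...,0]-.52)<.06)&(abs(P[...,1]-.052)<.06)]
    top=q[q[:,2]>.188]; r=least_squares(lambda c:np.hypot(top[:,0]-c[0],top[:,1]-c[1])-c[2],[.52,.05,.034],loss="soft_l1",f_scale=.002).x
    print(n,len(top),"hopper",r.round(4),"mid",((top.min(0)+top.max(0))/2).round(4))
    q=P[(p.sum(2)>200)&(P[...,2]>.146)&(P[...,2]<.152)&(np.hypot(P[...,0]-.523,P[...,1]-.052)<.062)]
    print(" ring mid",((q.min(0)+q.max(0))/2).round(4),q.min(0).round(3),q.max(0).round(3))
    m=P[(abs(P[...,2]-.106)<.004)&(P[...,0]>.575)&(P[...,0]<.70)&(abs(P[...,1]-.06)<.08)][:,:2].astype(np.float32)
    print(" motor",cv2.minAreaRect(m)); cs.append(r[:2])
a=np.mean(cs,0)
for v,nm in ((peg,"peg"),(ball,"ball")):
    w=v-a; print(nm,np.hypot(*w).round(4),np.degrees(np.arctan2(w[1],w[0])).round(1))
s=read_state(); print(a.round(4),mv(s,[.474,-.0065,.23],139))
E
```

```text
scene 120 hopper [0.5274 0.0519 0.0332] mid [0.5147 0.0434 0.1914]
 ring mid [0.5314 0.052  0.1489] [ 0.479 -0.002  0.146] [0.583 0.106 0.152]
 motor ((0.626261293888092, 0.05878724157810211), (0.10359322279691696, 0.08634964376688004), 3.1316092014312744)
side 166 hopper [0.5243 0.0482 0.0329] mid [0.5145 0.0434 0.1915]
 ring mid [0.5255 0.0462 0.1489] [ 0.469 -0.007  0.146] [0.582 0.1   0.152]
 motor ((0.6231157183647156, 0.055461883544921875), (0.09984360635280609, 0.08882513642311096), 3.83223295211792)
peg 0.0767 -132.5
ball 0.1378 93.9
[0.5258 0.05  ] (array([-0.462 , -0.5188,  0.0013]), np.float64(-62.68))
```

Emit:
{"api": "carry_out", "payload": {
  "rows": [
    [-0.01,-0.011,0,-1],
    [-0.03,-0.034,0,-4],
    [-0.055,-0.062,0,-8],
    [-0.08,-0.09,0,-12],
    [-0.105,-0.118,0,-16],
    [-0.13,-0.146,0,-20],
    [-0.155,-0.174,0,-24],
    [-0.18,-0.202,0,-28],
    [-0.205,-0.23,0,-32],
    [-0.23,-0.258,0,-36],
    [-0.255,-0.286,0,-40],
    [-0.28,-0.314,0,-44],
    [-0.305,-0.343,0,-48],
    [-0.33,-0.371,0,-51],
    [-0.355,-0.399,0,-54],
    [-0.38,-0.427,0,-57],
    [-0.405,-0.455,0,-60],
    [-0.43,-0.483,0,-62],
    [-0.45,-0.505,0,-62.7],
    [-0.462,-0.519,0,-62.7]
  ],
  "claw": 0.05,
  "newtons": 10
}}

```text
time_s: 1.77
ee_pos: [0.4748, -0.0102, 0.2313]
ee_rot: [[-0.658, -0.753, 0.0], [-0.753, 0.658, -0.003], [0.002, -0.002, -1.0]]
contact_force: [-0.4, 0.2, 0.4]
width: 0.0501
```

```bash
python3 - <<'E'
from h import *
from station import *
s=read_state(); p,d=get_image("wrist"); c=camera_info("wrist"); K=c["camera_matrix"]; M=c["mount"]
cv2.imwrite("pics/w1.png",p[...,::-1])
d=d.astype(float); v,u=np.mgrid[:384,:512]
P=np.stack([(u-K[0,2])/K[0,0]*d,-(v-K[1,2])/K[1,1]*d,-d],-1)@M[:3,:3].T+M[:3,3]
W=P@np.array(s["ee_rot"]).T+s["ee_pos"]; W[d<=0]=np.nan
m=(p.astype(int).sum(2)<130)&(W[...,2]>.185)&(W[...,2]<.205)&(np.hypot(W[...,0]-.474,W[...,1]+.0065)<.03)
print(m.sum(), np.median(W[m],0).round(4), W[m].min(0).round(4),W[m].max(0).round(4))
h=(p.astype(int).sum(2)>200)&(abs(W[...,2]-.192)<.003)&(np.hypot(W[...,0]-.526,W[...,1]-.05)<.05)
if h.sum()>10: print("hopper",circ(W[h][:,:2]),W[h].min(0).round(3),W[h].max(0).round(3))
print(s["ee_pos"],mv(s,[.474,-.0065,.16],138))
E
```

```text
406 [ 0.4699 -0.0069  0.195 ] [ 0.4638 -0.0125  0.185 ] [ 4.774e-01 -1.000e-04  1.975e-01]
hopper (array([0.52338715, 0.04806418]), np.float64(0.0325925791980436)) [0.488 0.013 0.189] [0.559 0.083 0.193]
[ 0.47482818 -0.01024324  0.23133316] (array([-0.0024,  0.0032,  0.0713]), np.float64(0.88))
```

View pics/w1.png

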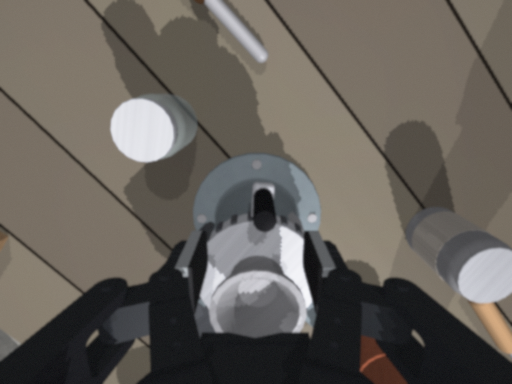

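Emit:
{"api": "carry_out", "payload": {
  "rows": [
    [-0.001,0.005,0.003,2.6],
    [-0.001,0.005,0.01,2.6],
    [-0.001,0.005,0.02,2.6],
    [-0.001,0.005,0.03,2.6],
    [-0.001,0.005,0.04,2.6],
    [-0.001,0.005,0.05,2.6],
    [-0.001,0.005,0.06,2.6],
    [-0.001,0.005,0.067,2.6],
    [-0.001,0.005,0.07,2.6],
    [-0.001,0.005,0.07,2.6],
    [-0.001,0.005,0.07,2.6]
  ]
}}

```text
time_s: 2.73
ee_pos: [0.4728, -0.0087, 0.1614]
ee_rot: [[-0.693, -0.721, 0.001], [-0.721, 0.693, -0.004], [0.002, -0.003, -1.0]]
contact_force: [0.4, 0.6, 0.1]
width: 0.0501
```

Emit:
{"api": "carry_out", "payload": {
  "rows": [
    [0,0,0,0],
    [0,0,0,0],
    [0,0,0,0],
    [0,0,0,0],
    [0,0,0,0],
    [0,0,0,0],
    [0,0,0,0],
    [0,0,0,0]
  ],
  "claw": 0.01,
  "newtons": 10
}}

```text
time_s: 3.4
ee_pos: [0.473, -0.0087, 0.1618]
ee_rot: [[-0.693, -0.721, 0.002], [-0.721, 0.693, -0.004], [0.002, -0.004, -1.0]]
contact_force: [-1.5, 0.3, 6.1]
width: 0.0157
```

```bash
python3 -c "
from station import *; import numpy as np
s=read_state(); print({k:np.round(v,4).tolist() for k,v in s.items()})"
```

```text
{'time_s': 3.4, 'q': [-0.4218, 0.2373, 0.3931, 2.0561, -0.1135, 0.8675, 2.4104], 'joint_vel': [-0.0009, -0.0015, -0.0003, -0.0001, -0.0005, -0.0005, 0.0007], 'joint_torque': [0.0359, -37.2307, 2.9825, -24.1141, 0.0327, -0.5831, -0.0574], 'ee_pos': [0.473, -0.0087, 0.1618], 'ee_rot': [[-0.6933, -0.7207, 0.0016], [-0.7207, 0.6933, -0.0036], [0.0015, -0.0036, -1.0]], 'contact_force': [-1.5292, 0.3453, 6.0956], 'torque': [0.1364, 0.3607, 0.0457], 'width': 0.0157}
```

```bash
cat >> h.py <<'E'
A=np.array([.5245,.049])
def arc(s,phis,r=None):
    "tool-frame rows for turning clockwise about A by phis (deg); also bearing, radius, tangential force"
    R=np.array(s["ee_rot"]); w=np.array(s["ee_pos"])[:2]-A; b=np.arctan2(w[1],w[0]); r0=np.hypot(*w); r=r or r0
    t=np.array([np.sin(b),-np.cos(b)]); f=np.array(s["contact_force"])[:2]
    print("bearing",np.degrees(b).round(2),"r",r0.round(4),"Ftan(clockwise)",(f@t).round(2),"Frad",(f@w/r0).round(2),"jaw",np.degrees(np.arctan2(R[1,1],R[0,1])).round(1),"t",s["time_s"],"w",s["width"])
    rows=[]
    for p in phis:
        k=b-np.radians(p); T=A+r*np.array([np.cos(k),np.sin(k)]); d=R[:2,:2].T@(T-np.array(s["ee_pos"])[:2])
        rows.append([round(float(d[0]),4),round(float(d[1]),4),0,p])
    return rows
E
python3 -c "
from h import *; from station import *
print(arc(read_state(),[1,3,6,9,12.5,16,19.5,23,26.5,30,33.5,37,40.5,44,47.5,51,54,57,59,60],.077))"
```

```text
bearing -131.73 r 0.0773 Ftan(clockwise) 1.37 Frad 0.76 jaw 136.1 t 3.4 w 0.015692087887880356
[[-0.0003, 0.0014, 0, 1], [-0.0003, 0.004, 0, 3], [-0.0004, 0.0081, 0, 6], [-0.0008, 0.0121, 0, 9], [-0.0015, 0.0167, 0, 12.5], [-0.0025, 0.0213, 0, 16], [-0.0038, 0.0259, 0, 19.5], [-0.0053, 0.0303, 0, 23], [-0.0071, 0.0347, 0, 26.5], [-0.0092, 0.0389, 0, 30], [-0.0115, 0.043, 0, 33.5], [-0.0141, 0.0469, 0, 37], [-0.0169, 0.0507, 0, 40.5], [-0.0199, 0.0543, 0, 44], [-0.0231, 0.0577, 0, 47.5], [-0.0266, 0.0609, 0, 51], [-0.0297, 0.0635, 0, 54], [-0.0329, 0.0659, 0, 57], [-0.0351, 0.0674, 0, 59], [-0.0363, 0.0681, 0, 60]]
```

Emit:
{"api": "carry_out", "payload": {
  "rows": [
    [-0.0003,0.0014,0,1],
    [-0.0003,0.004,0,3],
    [-0.0004,0.0081,0,6],
    [-0.0008,0.0121,0,9],
    [-0.0015,0.0167,0,12.5],
    [-0.0025,0.0213,0,16],
    [-0.0038,0.0259,0,19.5],
    [-0.0053,0.0303,0,23],
    [-0.0071,0.0347,0,26.5],
    [-0.0085,0.0375,0,29],
    [-0.0092,0.0389,0,30],
    [-0.0092,0.0389,0,30]
  ]
}}

```text
time_s: 4.4
ee_pos: [0.4508, 0.0253, 0.1618]
ee_rot: [[-0.961, -0.276, 0.001], [-0.276, 0.961, -0.003], [0.0, -0.003, -1.0]]
contact_force: [-3.1, -0.1, 6.1]
width: 0.0155
```

```bash
python3 -c "
from h import *; from station import *
print(arc(read_state(),[1,3,6,9,12.5,16,19.5,23,26,28,29,29],.0765))"
```

```text
bearing -162.18 r 0.0775 Ftan(clockwise) 0.84 Frad 2.99 jaw 106.0 t 4.4 w 0.015465318793296549
[[-0.0009, 0.0014, 0, 1], [-0.0009, 0.004, 0, 3], [-0.0011, 0.008, 0, 6], [-0.0015, 0.012, 0, 9], [-0.0022, 0.0166, 0, 12.5], [-0.0033, 0.0212, 0, 16], [-0.0045, 0.0257, 0, 19.5], [-0.0061, 0.0301, 0, 23], [-0.0076, 0.0338, 0, 26], [-0.0088, 0.0362, 0, 28], [-0.0094, 0.0374, 0, 29], [-0.0094, 0.0374, 0, 29]]
```

Emit:
{"api": "carry_out", "payload": {
  "rows": [
    [-0.0009,0.0014,0,1],
    [-0.0009,0.004,0,3],
    [-0.0011,0.008,0,6],
    [-0.0015,0.012,0,9],
    [-0.0022,0.0166,0,12.5],
    [-0.0033,0.0212,0,16],
    [-0.0045,0.0257,0,19.5],
    [-0.0061,0.0301,0,23],
    [-0.0076,0.0338,0,26],
    [-0.0088,0.0362,0,28],
    [-0.0094,0.0374,0,29],
    [-0.0094,0.0374,0,29]
  ]
}}

```text
time_s: 5.4
ee_pos: [0.4484, 0.0646, 0.1618]
ee_rot: [[-0.974, 0.226, -0.002], [0.226, 0.974, -0.003], [0.001, -0.003, -1.0]]
contact_force: [-6.6, 1.7, 9.0]
width: 0.0152
```

```bash
python3 -c "
from h import *; from station import *
print(arc(read_state(),[1,2,3,4,4,8],.0765))"
```

```text
bearing 168.39 r 0.0777 Ftan(clockwise) 0.36 Frad 6.78 jaw 77.0 t 5.4 w 0.015202350308048578
[[-0.0012, 0.0014, 0, 1], [-0.0012, 0.0027, 0, 2], [-0.0012, 0.004, 0, 3], [-0.0013, 0.0054, 0, 4], [-0.0013, 0.0054, 0, 4], [-0.0017, 0.0107, 0, 8]]
```

Emit:
{"api": "carry_out", "payload": {
  "rows": [
    [0.0001,0.0014,-0.001,1],
    [0.0001,0.0027,-0.001,2],
    [0,0.0041,-0.001,3],
    [0,0.0054,-0.001,4],
    [0,0.0054,-0.001,4]
  ]
}}

```text
time_s: 5.82
ee_pos: [0.4494, 0.0698, 0.1622]
ee_rot: [[-0.956, 0.295, -0.002], [0.295, 0.956, -0.003], [0.001, -0.004, -1.0]]
contact_force: [3.9, -1.2, -13.6]
width: 0.0156
```

```bash
python3 -c "
from h import *; from station import *
print(arc(read_state(),[1,2,3,3],.0779))"
```

```text
bearing 164.53 r 0.0779 Ftan(clockwise) -0.09 Frad -4.05 jaw 72.9 t 5.8167 w 0.015607843433154214
[[0.0, 0.0014, 0, 1], [0.0, 0.0027, 0, 2], [0.0, 0.0041, 0, 3], [0.0, 0.0041, 0, 3]]
```

Emit:
{"api": "carry_out", "payload": {
  "rows": [
    [-0.0002,0.0014,0.0003,1],
    [-0.0002,0.0027,0.0003,2],
    [-0.0002,0.0041,0.0003,3],
    [-0.0002,0.0041,0.0003,3]
  ]
}}

```text
time_s: 6.15
ee_pos: [0.4508, 0.0743, 0.1621]
ee_rot: [[-0.938, 0.345, -0.002], [0.345, 0.938, -0.003], [0.001, -0.003, -1.0]]
contact_force: [-1.9, 0.6, -2.3]
width: 0.0153
```

```bash
python3 -c "
from h import *; from station import *
print(arc(read_state(),[1,2,3,3],.0779))"
```

```text
bearing 161.02 r 0.0779 Ftan(clockwise) -0.08 Frad 1.96 jaw 69.8 t 6.15 w 0.015292632768318784
[[0.0, 0.0014, 0, 1], [0.0, 0.0027, 0, 2], [-0.0, 0.0041, 0, 3], [-0.0, 0.0041, 0, 3]]
```

Emit:
{"api": "carry_out", "payload": {
  "rows": [
    [0,0.0013,0.0001,1],
    [0,0.0025,0.0001,2],
    [0,0.0038,0.0001,3],
    [0,0.0038,0.0001,3]
  ]
}}

```text
time_s: 6.48
ee_pos: [0.4522, 0.0782, 0.1621]
ee_rot: [[-0.919, 0.395, -0.002], [0.395, 0.919, -0.002], [0.001, -0.003, -1.0]]
contact_force: [-1.1, -0.1, 0.1]
width: 0.0154
```

```bash
python3 -c "
from h import *; from station import *
print(arc(read_state(),[1,2,3,3],.0779))"
```

```text
bearing 157.98 r 0.078 Ftan(clockwise) -0.46 Frad 0.96 jaw 66.7 t 6.4833 w 0.01543587219901485
[[-0.0, 0.0014, 0, 1], [-0.0, 0.0027, 0, 2], [-0.0001, 0.0041, 0, 3], [-0.0001, 0.0041, 0, 3]]
```

Emit:
{"api": "carry_out", "payload": {
  "rows": [
    [0,0.0013,0,1],
    [0,0.0026,0,2],
    [-0.0001,0.0038,0,3],
    [-0.0001,0.0038,0,3]
  ]
}}

```text
time_s: 6.82
ee_pos: [0.4539, 0.082, 0.1621]
ee_rot: [[-0.896, 0.444, -0.002], [0.444, 0.896, -0.002], [0.001, -0.003, -1.0]]
contact_force: [-1.8, -0.6, -0.9]
width: 0.0154
```

Emit:
{"api": "carry_out", "payload": {
  "rows": [
    [0,0.0013,0,1],
    [0,0.0026,0,2],
    [-0.0001,0.0038,0,3],
    [-0.0001,0.0038,0,3]
  ]
}}

```text
time_s: 7.15
ee_pos: [0.4554, 0.0853, 0.162]
ee_rot: [[-0.871, 0.492, -0.003], [0.492, 0.871, -0.003], [0.001, -0.004, -1.0]]
contact_force: [-3.5, -2.1, 1.7]
width: 0.0151
```

Emit:
{"api": "carry_out", "payload": {
  "rows": [
    [0,0.001,0,0.8],
    [0,0.002,0,1.5],
    [0,0.002,0,1.5]
  ]
}}

```text
time_s: 7.4
ee_pos: [0.4559, 0.0864, 0.162]
ee_rot: [[-0.857, 0.515, -0.004], [0.515, 0.857, -0.004], [0.002, -0.005, -1.0]]
contact_force: [-5.1, -5.2, 4.2]
width: 0.0158
```

Emit:
{"api": "carry_out", "payload": {
  "rows": [
    [0,0.0008,0,0.5],
    [0,0.0014,0,1],
    [0,0.0014,0,1]
  ]
}}

```text
time_s: 7.65
ee_pos: [0.4561, 0.0865, 0.1619]
ee_rot: [[-0.847, 0.532, -0.006], [0.532, 0.847, -0.005], [0.002, -0.007, -1.0]]
contact_force: [-5.4, -4.6, 4.6]
width: 0.0152
```

```bash
python3 -c "
from h import *; from station import *
print(arc(read_state(),[-5,-30],.0778))"
```

```text
bearing 151.27 r 0.078 Ftan(clockwise) -6.67 Frad 2.51 jaw 57.9 t 7.65 w 0.015153104146707033
[[-0.0009, -0.0067, 0, -5], [-0.0129, -0.0382, 0, -30]]
```

Emit:
{"api": "carry_out", "payload": {
  "rows": [
    [0,0.0012,0,-0.5],
    [0,0.002,0,-1],
    [0,0.0025,0,-1.5],
    [0,0.0025,0,-1.5]
  ]
}}

```text
time_s: 7.98
ee_pos: [0.4562, 0.0866, 0.1619]
ee_rot: [[-0.859, 0.511, -0.009], [0.511, 0.859, -0.007], [0.004, -0.01, -1.0]]
contact_force: [-8.9, -8.1, 9.0]
width: 0.0153
```

```bash
python3 -c "
from h import *; from station import *
print(arc(read_state(),[-5,-30],.0778))"
```

```text
bearing 151.2 r 0.078 Ftan(clockwise) -11.43 Frad 3.91 jaw 59.2 t 7.9833 w 0.015251997703999145
[[-0.0007, -0.0068, 0, -5], [-0.0119, -0.0385, 0, -30]]
```

```bash
python3 -c "
from h import *; from station import *
for r in arc(read_state(),[-2,-5,-8.5,-12,-15.5,-19,-22.5,-26,-29.5,-33,-36.5,-40,-43.5,-46,-48,-49.5,-49.5,-49.5],.0776): print(r)"
```

```text
bearing 151.2 r 0.078 Ftan(clockwise) -11.43 Frad 3.91 jaw 59.2 t 7.9833 w 0.015251997703999145
[-0.0005, -0.0027, 0, -2]
[-0.0009, -0.0067, 0, -5]
[-0.0016, -0.0114, 0, -8.5]
[-0.0026, -0.0161, 0, -12]
[-0.0039, -0.0206, 0, -15.5]
[-0.0055, -0.0251, 0, -19]
[-0.0073, -0.0295, 0, -22.5]
[-0.0094, -0.0337, 0, -26]
[-0.0117, -0.0378, 0, -29.5]
[-0.0143, -0.0418, 0, -33]
[-0.0172, -0.0456, 0, -36.5]
[-0.0202, -0.0492, 0, -40]
[-0.0235, -0.0526, 0, -43.5]
[-0.026, -0.055, 0, -46]
[-0.028, -0.0567, 0, -48]
[-0.0296, -0.058, 0, -49.5]
[-0.0296, -0.058, 0, -49.5]
[-0.0296, -0.058, 0, -49.5]
```

Emit:
{"api": "carry_out", "payload": {
  "rows": [
    [-0.0005,-0.0027,0,-2],
    [-0.0009,-0.0067,0,-5],
    [-0.0016,-0.0114,0,-8.5],
    [-0.0026,-0.0161,0,-12],
    [-0.0039,-0.0206,0.0001,-15.5],
    [-0.0055,-0.0251,0.0001,-19],
    [-0.0073,-0.0295,0.0002,-22.5],
    [-0.0094,-0.0337,0.0002,-26],
    [-0.0117,-0.0378,0.0002,-29.5],
    [-0.0143,-0.0418,0.0003,-33],
    [-0.0172,-0.0456,0.0003,-36.5],
    [-0.0202,-0.0492,0.0004,-40],
    [-0.0235,-0.0526,0.0004,-43.5],
    [-0.026,-0.055,0.0004,-46],
    [-0.028,-0.0567,0.0004,-48],
    [-0.0296,-0.058,0.0004,-49.5],
    [-0.0296,-0.058,0.0004,-49.5],
    [-0.0296,-0.058,0.0004,-49.5]
  ]
}}

```text
time_s: 9.48
ee_pos: [0.4522, 0.0216, 0.1621]
ee_rot: [[-0.947, -0.32, -0.008], [-0.32, 0.947, -0.007], [0.01, -0.004, -1.0]]
contact_force: [-1.7, -1.4, 0.7]
width: 0.0154
```

```bash
python3 -c "
from h import *; from station import *
print(arc(read_state(),[-2,2],.0776))"
```

```text
bearing -159.21 r 0.0773 Ftan(clockwise) -0.7 Frad 2.06 jaw 108.7 t 9.4833 w 0.015446468942227502
[[0.0002, -0.0027, 0, -2], [0.0004, 0.0027, 0, 2]]
```

Emit:
{"api": "carry_out", "payload": {
  "rows": [
    [0,0,0,0],
    [0,0,0,0],
    [0,0,0,0],
    [0,0,0,0],
    [0,0,0,0],
    [0,0,0,0]
  ],
  "claw": 0.05
}}

```text
time_s: 9.98
ee_pos: [0.4523, 0.0217, 0.1621]
ee_rot: [[-0.947, -0.32, -0.008], [-0.32, 0.947, -0.007], [0.01, -0.004, -1.0]]
contact_force: [0.7, -0.7, 0.3]
width: 0.0506
```

Emit:
{"api": "carry_out", "payload": {
  "rows": [
    [0,0,-0.005,0],
    [0,0,-0.015,0],
    [0,0,-0.03,0],
    [0,0,-0.045,0],
    [0,0,-0.06,0],
    [0,0,-0.07,0],
    [0,0,-0.075,0],
    [0,0,-0.075,0],
    [0,0,-0.075,0]
  ]
}}

```text
time_s: 10.73
ee_pos: [0.4528, 0.0223, 0.2371]
ee_rot: [[-0.947, -0.32, -0.008], [-0.32, 0.947, -0.006], [0.009, -0.004, -1.0]]
contact_force: [-0.4, 0.3, 0.0]
width: 0.0501
```

```bash
python3 - <<'E'
from h import *
from station import *
s=read_state(); p,d=get_image("wrist"); c=camera_info("wrist"); K=c["camera_matrix"]; M=c["mount"]
d=d.astype(float); v,u=np.mgrid[:384,:512]
P=np.stack([(u-K[0,2])/K[0,0]*d,-(v-K[1,2])/K[1,1]*d,-d],-1)@M[:3,:3].T+M[:3,3]
W=P@np.array(s["ee_rot"]).T+s["ee_pos"]; W[d<=0]=np.nan
m=(p.astype(int).sum(2)<130)&(W[...,2]>.192)&(W[...,2]<.2)&(np.hypot(W[...,0]-.452,W[...,1]-.0216)<.03)
a,b=W[m].min(0),W[m].max(0); c=((a+b)/2)[:2]; print(m.sum(),"peg",c.round(4),a.round(4),b.round(4))
h=(p.astype(int).sum(2)>200)&(abs(W[...,2]-.1915)<.003)&(np.hypot(W[...,0]-.5245,W[...,1]-.049)<.045)
H=((W[h].min(0)+W[h].max(0))/2)[:2]; print("hopper",H.round(4),W[h].min(0).round(3),W[h].max(0).round(3))
for q in (A,H): w=c-q; print(np.hypot(*w).round(4),np.degrees(np.arctan2(w[1],w[0])).round(2)%360)
S,_=get_image("scene"); g,_=get_image("side")
cv2.imwrite("pics/after.png",np.hstack([cv2.resize(S[120:270,200:370,::-1],None,fx=2.3,fy=2.3),cv2.resize(g[100:250,150:320,::-1],None,fx=2.3,fy=2.3)]))
print(s["ee_pos"],mv(s,[.5135,.245,.26],90))
E
```

```text
332 peg [0.4534 0.0212] [0.4465 0.0143 0.192 ] [0.4602 0.0281 0.197 ]
hopper [0.5213 0.0491] [0.488 0.013 0.189] [0.555 0.085 0.193]
0.0764 201.35
0.0734 202.31
[0.4527822  0.02225127 0.23705849] (array([-0.1286,  0.1915, -0.0248]), np.float64(18.67))
```

View pics/after.png

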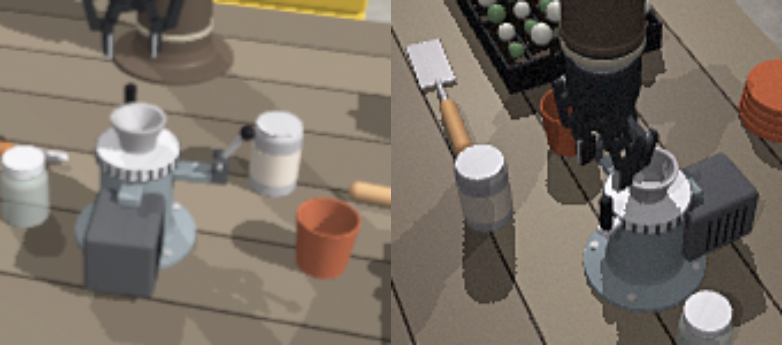

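Picture 5 shows the peg upright and free at about 201–202°, the lever still outward and the bystanders unmoved. That is 3 clicks from the felt touch. Next is the lever, pushed with closed fingers from outside.

```bash
python3 - <<'E'
from h import *
from station import *
print(mv(read_state(),[.512,.234,.25],93.5))
E
```

```text
(array([-0.124 ,  0.1816, -0.0156]), np.float64(15.16))
```

Emit:
{"api": "carry_out", "payload": {
  "rows": [
    [0,0,-0.008,0],
    [-0.008,0.012,-0.0156,1],
    [-0.021,0.03,-0.0156,3],
    [-0.035,0.05,-0.0156,5],
    [-0.049,0.071,-0.0156,7],
    [-0.063,0.092,-0.0156,9],
    [-0.077,0.113,-0.0156,11],
    [-0.091,0.134,-0.0156,13],
    [-0.105,0.155,-0.0156,15],
    [-0.117,0.172,-0.0156,15.2],
    [-0.124,0.1816,-0.0156,15.2],
    [-0.124,0.1816,-0.0156,15.2],
    [-0.124,0.1816,-0.0156,15.2]
  ],
  "claw": 0,
  "newtons": 20
}}

```text
time_s: 11.97
ee_pos: [0.5118, 0.2333, 0.2496]
ee_rot: [[-0.998, -0.061, -0.01], [-0.061, 0.998, -0.008], [0.01, -0.008, -1.0]]
contact_force: [-0.6, 0.1, 0.5]
width: 0.0
```

```bash
python3 - <<'E'
from h import *
from station import *
s=read_state(); print(s["width"],s["ee_pos"],mv(s,[.512,.234,.175],93.5))
S,_=get_image("scene"); g,_=get_image("side")
cv2.imwrite("pics/lev.png",np.hstack([cv2.resize(S[110:260,220:390,::-1],None,fx=2.3,fy=2.3),cv2.resize(g[80:230,150:320,::-1],None,fx=2.3,fy=2.3)]))
E
```

```text
3.3426743678311825e-05 [0.51179374 0.23331223 0.24964946] (array([-0.001 ,  0.0013,  0.0746]), np.float64(-0.0))
```

View pics/lev.png

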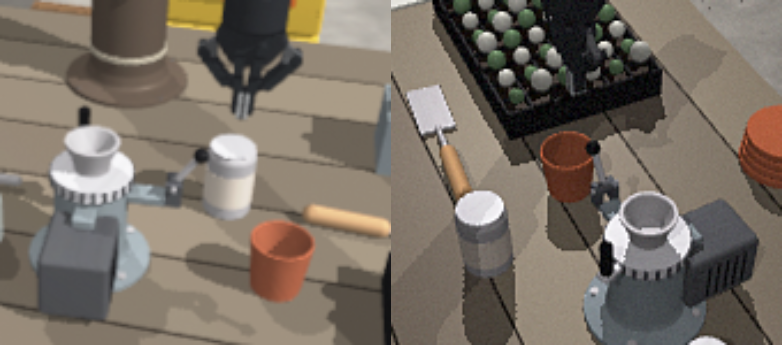

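Emit:
{"api": "carry_out", "payload": {
  "rows": [
    [0,0,0.006,0],
    [0,0,0.018,0],
    [0,0,0.032,0],
    [0,0,0.046,0],
    [0,0,0.06,0],
    [0,0,0.07,0],
    [0,0,0.074,0],
    [0,0,0.074,0],
    [0,0,0.074,0]
  ]
}}

```text
time_s: 12.82
ee_pos: [0.5115, 0.2312, 0.1764]
ee_rot: [[-0.998, -0.058, -0.009], [-0.058, 0.998, -0.008], [0.01, -0.007, -1.0]]
contact_force: [-0.1, 0.0, -0.6]
width: -0.0001
```

Emit:
{"api": "carry_out", "payload": {
  "rows": [
    [0,-0.002,0,0],
    [0,-0.006,0,0],
    [0,-0.011,0,0],
    [0,-0.016,0,0],
    [0,-0.021,0,0],
    [0,-0.026,0,0],
    [0,-0.031,0,0],
    [0,-0.036,0,0],
    [0,-0.041,0,0],
    [0,-0.046,0,0],
    [0,-0.051,0,0],
    [0,-0.056,0,0],
    [0,-0.061,0,0],
    [0,-0.065,0,0],
    [0,-0.068,0,0],
    [0,-0.07,0,0],
    [0,-0.07,0,0]
  ]
}}

```text
time_s: 14.23
ee_pos: [0.5154, 0.1606, 0.1767]
ee_rot: [[-0.998, -0.058, -0.01], [-0.057, 0.998, -0.008], [0.01, -0.008, -1.0]]
contact_force: [-0.1, 0.3, 0.2]
width: 0.0001
```

Emit:
{"api": "carry_out", "payload": {
  "rows": [
    [0,-0.002,0,0],
    [0,-0.004,0,0],
    [0,-0.006,0,0],
    [0,-0.008,0,0],
    [0,-0.008,0,0],
    [0,-0.008,0,0]
  ]
}}

```text
time_s: 14.73
ee_pos: [0.516, 0.1523, 0.1769]
ee_rot: [[-0.998, -0.057, -0.01], [-0.057, 0.998, -0.009], [0.01, -0.008, -1.0]]
contact_force: [0.1, 0.2, -0.5]
width: 0.0
```

```bash
python3 - <<'E'
from h import *
from station import *
s=read_state(); print(s["contact_force"],s["ee_pos"])
S,_=get_image("scene"); g,_=get_image("side")
cv2.imwrite("pics/lev2.png",np.hstack([cv2.resize(S[110:260,220:390,::-1],None,fx=2.3,fy=2.3),cv2.resize(g[80:230,150:320,::-1],None,fx=2.3,fy=2.3)]))
E
```

```text
[ 0.09944811  0.15523935 -0.51206001] [0.51595181 0.15225759 0.17686627]
```

View pics/lev2.png

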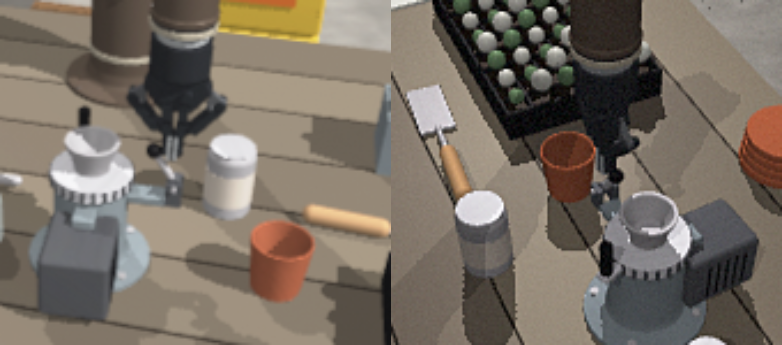

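The lever has followed the fingers inward past upright, with the ball at (153,150) in the left panel. There is no stop force yet, so I keep pushing.

Emit:
{"api": "carry_out", "payload": {
  "rows": [
    [0,-0.002,0,0],
    [0,-0.004,0,0],
    [0,-0.006,0,0],
    [0,-0.006,0,0]
  ]
}}

```text
time_s: 15.17
ee_pos: [0.516, 0.1502, 0.177]
ee_rot: [[-0.998, -0.06, -0.009], [-0.06, 0.998, -0.004], [0.009, -0.003, -1.0]]
contact_force: [-0.8, 11.0, -2.8]
width: -0.0002
```

The stop was felt: 11 N, with the fingers at the predicted spot. I withdraw outward, then up.

Emit:
{"api": "carry_out", "payload": {
  "rows": [
    [0,0.003,0,0],
    [0,0.01,0,0],
    [0,0.02,0,0],
    [0,0.03,0,0],
    [0,0.04,0,0],
    [0,0.045,-0.005,0],
    [0,0.045,-0.02,0],
    [0,0.045,-0.04,0],
    [0,0.045,-0.06,0],
    [0,0.045,-0.08,0],
    [0,0.065,-0.09,0],
    [0,0.09,-0.09,0],
    [0,0.115,-0.09,0],
    [0,0.12,-0.09,0],
    [0,0.12,-0.09,0]
  ]
}}

```text
time_s: 16.42
ee_pos: [0.5088, 0.273, 0.2665]
ee_rot: [[-0.998, -0.064, -0.009], [-0.064, 0.998, -0.004], [0.01, -0.003, -1.0]]
contact_force: [-0.2, -0.1, -0.4]
width: -0.0
```

```bash
python3 - <<'E'
from h import *
from station import *
for n in ("scene","side"):
    p,d=get_image(n); c=camera_info(n); np.savez(f"{n}1.npz",p=p,d=d,K=c["camera_matrix"],E=c["extrinsics"])
    f=np.load(f"{n}1.npz"); K,E=f["K"],f["E"]; d=d.astype(float); v,u=np.mgrid[:384,:512]
    P=np.stack([(u-K[0,2])/K[0,0]*d,-(v-K[1,2])/K[1,1]*d,-d],-1)@E[:3,:3].T+E[:3,3]; P[d<=0]=np.nan
    m=(p.astype(int).sum(2)<110)&(P[...,2]>.15)&(P[...,2]<.21)&(np.hypot(P[...,0]-.523,P[...,1]-.049)<.16)
    k,l,st,_=cv2.connectedComponentsWithStats(m.astype(np.uint8))
    for i in range(1,k):
        if st[i,4]>5: q=P[l==i]; print(n,st[i,4],((q.min(0)+q.max(0))/2).round(4),np.median(q,0).round(3))
    cv2.imwrite(f"pics/{n}fin.png",p[...,::-1])
a,b=cv2.imread("pics/scenefin.png"),cv2.imread("pics/sidefin.png")
cv2.imwrite("pics/fin.png",cv2.resize(np.hstack([a[100:280,130:470],b[70:350,150:320]]) if 0 else np.vstack([a[100:280,100:480],b[80:380,100:480]]),None,fx=1.2,fy=1.2))
E
```

```text
scene 23 [0.4594 0.0248 0.1865] [0.462 0.024 0.189]
scene 13 [0.526  0.1296 0.1881] [0.528 0.127 0.189]
side 30 [0.5178 0.1249 0.1891] [0.516 0.123 0.19 ]
side 68 [0.4536 0.0199 0.1737] [0.452 0.017 0.178]
```

View pics/fin.png

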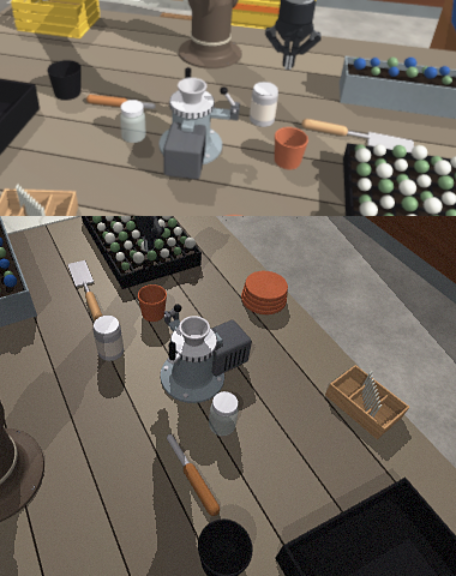

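```bash
python3 -c "
from station import *
print(hand_in())"
```

```text
the job is handed in; nothing more can be done
None
```

I set the mill and locked it, then handed the job in at about 16.5 s of the 61 s allowed. The hand-in gives no verdict, so what follows rests on my own checks.

- **Burr touch:** I pinched the peg at 10 N and turned the ring clockwise. The burrs touched at a peg bearing of about 151°. The force at the peg rose to 7 N, then 11.4 N, well under the 24 N limit.
- **Back-off:** I turned the ring back anticlockwise by about 50°, roughly 5° to undo the overshoot past notch zero plus the 45° for three clicks. I then let go.
- **Lock lever:** I pushed the ball inward with closed fingers until it hit its stop, where I felt 11 N. The last camera check puts the ball about 78 mm out from the axis; fully locked is 79 mm.
- **Bystanders:** by eye, the final picture shows them all where they started; I did not measure their positions.

**Where the checks disagreed:**
- **Ring angle:** the target peg bearing was about 199.5–200.5°. The wrist camera read 201.4–202.3°, and the coarser fixed cameras about 203°. The ring is therefore probably 1–3° past exactly three clicks, inside the 6.9° allowed.
- **Burr stiffness:** my last two force readings at the touch, 7 and 11 N, came at nearly the same bearing. The touch point is therefore only known to about 1°.

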